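Lock up the supplies box with hasp and pin

TASK

Secure the green supplies box for the night: shut its lid fully, then swing the steel hasp over from the lid until it lies flat against the front with the staple sticking out through its slot. Then take the orange-handled pin from its black stand, drop it down through the staple's loop until its collar rests on the staple, and let go; leave the service bell beside the monitor and the brown dropper bottle standing where they are.

Things in the scene. Friction and masses are not known exactly. Their poses are not given: they have to be found in the camera images.
- box: Green steel box, fixed: 110 mm deep (x), 200 mm wide (y), walls up to 125 mm above its feet, lid hinged at the back, staple in the middle of the front. Origin: centre of its underside. x points from its front to its back, z up, y to the left for someone who looks at its front.
- staple (a point): Staple: level steel eye, 8 mm thick, on the box's front. Point: centre of the loop's part in front of the shut hasp, at the staple's upper face: box x = -82, y = 0, z = +94 mm; axes as the box's. Opening 18 mm wide along y, from the box's front wall (x = +27 mm from the point) to x = -19 mm. Bars 6 mm wide: the staple ends at x = -25, y = +-15 mm.
- lid_hinge (a point): Middle of the lid's hinge line, at the box's top back edge: x = +137, y = 0, z = +31 mm from the staple point, in its axes. Axes turn with the lid (the box's when shut). The lid is a slab 206 mm wide that reaches 112.5 mm from this line to its front edge; when shut its upper face lies 11 to 12 mm above this line.
- hasp_hinge (a point): Middle of the hasp's hinge line on the lid's front edge, moves with the lid; with the lid shut at x = +21.5, z = +41 mm from the staple point. The hasp is a steel plate 96 mm wide, 4 mm thick, 84 mm long along its own -z; outer face looks to its own -x, 2.5 mm off the hinge line. Its slot, 38 mm wide, runs from 32 to 70 mm from the hinge line; solid strips 29 mm wide lie beside it.
- pin_mid (a point): Retaining pin, 122 mm long, upright in its stand at first. Point: on its axis, 61 mm above its tip; z towards the handle. Steel shank 12 mm in diameter, tapered tip, 62 mm long to the underside of a collar 26 mm in diameter, 5 mm thick; above it a round orange handle 18 to 22 mm in diameter, from 6 to 61 mm above the point. 0.08 to 0.17 kg.
- lid (a joint): Lid angle in rad: 0 is shut, grows as the front edge rises. The hinge is stiff and the lid stays where it is left: at its front edge about 2 N down close it and about 4 N lift it.
- hasp (a joint): Hasp angle in rad relative to the lid: 0 is hanging down flat against the front of the box (a stop), 1.57 sticks straight out to the front, 3.14 stands straight up, more leans back over the lid. Its hinge has friction: the hasp stays where it is left and about 1 N at its end moves it.
- stand: Black parking stand of the pin, fixed to the counter: a foot 68 mm in diameter and 6 mm high with an upright tube 33 mm in outer diameter, 70 mm high in all, bore 19 mm; the pin's collar rests on its rim. The origin is the centre of its underside.
- bell_mid (a point): Bystander: chrome service bell on a black base, 83 mm in diameter, 58 mm high; the point is at its centre, half-way up. Loose. It stands to the left of the box, beside the monitor (another bell far to the right is scenery).
- dropper_mid (a point): Bystander: small brown dropper bottle with a black top, 33 mm in diameter, 102 mm high, standing near the pin's stand; the point is at its centre, half-way up. Loose.

How it is judged:
By the outcome, as a careful person would: the job done as asked, in the order asked, and still so for the second after the job is handed in, with the robot touching nothing.
It also fails if it takes over 67 s, if anything falls off the work surface, if the arm or the gripper's body presses on something with over 40 N, if the wrist force passes 120 N, or if a joint passes its speed limit or range.

ROBOT

A 6-joint arm with a two-finger parallel gripper is mounted at the origin on the work surface; the furniture and walls round the work are solid. World frame = base frame: x ahead of the robot, y to its left, z up, the work surface at z = 0. Lengths are in m, angles in rad, forces in N, time in s.
With the tool pointing down it reaches from about 0.35 to 0.775 m from the base axis. Payload 5.5 kg.
Tool frame: the origin (TCP) lies between the finger pads; the fingertips stand 8 mm ahead of it and the grasp point (between the pads) lies 11 mm behind it; z points along the fingers, y is the line along which they close (so a half turn about z gives the same grasp; the last joint's range is limited). The gripper opens to 85 mm and grips with 20 to 120 N. Pads are 22 mm wide; open, the fingers measure 114 mm over their backs; the gripper's body (76 mm by 85 mm) begins 54 mm behind the grasp point. The pads swing forward as they close: fully open they stand 13 mm farther back than shut.
Start: joints at [-1.424, 0.313, 0.046, 1.304, 0, 1.431], TCP at [0.163, -0.552, 0.239] pointing down, gripper open.
Joint ranges: [-2.76, 2.76], [-0.86, 1.69], [-1.03, 1.26], [-2.2, 2.34], [-1.47, 1.5], [-3.14, 3.14]. Speed limits (rad/s): [2.57, 2.57, 3.14, 3.14, 3.14, 3.14].

INTERFACE

Orientations are given as a unit quaternion [w, x, y, z].
In Python, from workcell import status, vision, job gives the robot as it stands. The module is installed in compiled form; this text tells all that it offers.
- The arm moves only by the tool apply_moves, never from a script. Its argument "moves" is one flat list of numbers, 6 for each row, row after row: the shift along the world's x, y, z in units of 25 mm (1.0 is 25 mm), then the turn, a rotation vector about the world's x, y, z in rad. In form: [x, y, z, rx, ry, rz, x, y, z, rx, ry, rz, ...]. A call has 1 to 20 rows; each row is the pose to reach, as a shift and turn from the pose commanded when the call began; what a row does not reach only later rows make up. A row lasts 1/12 s, in which the tool goes at most 41.7 mm and 7.16 degrees, less where a joint would pass 70% of its speed; a pose out of reach is approached as far as the arm can. A call with a gripper value outside its range is refused whole. "claw" is the opening in per cent of the stroke, from 0 (shut) to 100 (fully open), set as the call begins (left out, the last holds). The fingers move at their own pace and stop on an object; "newtons" is the grip in N (left out, the last holds). Time passes only in rows, so rows that repeat a pose let the fingers close. It gives the time, the measured TCP pose, the force, the opening and the grip force at its end, in the units of the state.
- status.get_state(): the state, without advancing time (a new reading comes with each control period).
- vision.read_camera(name): name is "side" or "top" or "wrist"; returns a dict with "image" (420x560x3 uint8, blue, green, red), "camera_matrix" (3x3 intrinsics, pixels), "dist_coeffs" ([k1, k2, p1, p2, k3] as OpenCV has them; the pictures are not rectified), "camera_from_world" (4x4, takes a point from world to camera coordinates). Camera axes: x right, y down, z forward; pixel columns grow to the right and rows downward; lengths in m; the calibration is good to about 2 mm. A picture is of the moment at which its call begins. There is no depth.
- job.hand_in(): hands the job in; it is judged then, once.
The state is a dict: "clock": time; "joint_pos": joint angles; "qvel": joint speeds; "tau": joint torques, N m; "tcp_pos": TCP position; "orientation": TCP orientation; "wrist_force": force on the tool from outside, world axes, zero at the start; "ft_torque": the same for the moment, N m; "finger_gap": finger opening in m; "grip_force": force on a finger pad.
Only numpy, scipy, OpenCV 4.12 (cv2) and the standard library are available. Lean on these libraries where they do the work, as an engineer would, in place of code of your own. Each camera call takes 0.05 s, during which the arm holds its last target. There are 200 camera calls.

## Working session

There is one attempt and no reset: what is moved stays moved. The work goes in short steps, Python scripts to look and compute and a tool call to move; the robot and the scene stay as the last step left them, time stands still between calls to the robot, and variables do not carry over. Pictures are saved under pics/ and viewed, at most 13 in all, crops included, and the job is handed in when it is done.

Besides the shell and the picture viewer there is one more tool, called by a JSON object that holds its "op" and its "data", one argument or row to a line. apply_moves: Moves the arm, as the interface text tells. Its arguments: {"type":"object","properties":{"moves":{"type":"array","items":{"type":"number"}},"claw":{"type":"number"},"newtons":{"type":"number"}},"required":["moves"]}

```bash
mkdir -p pics; cat > h.py <<'E'
import numpy as np, cv2
from workcell import status, vision, job
def cam(n):
    d=vision.read_camera(n); return d
def ray(d,uv):
    p=cv2.undistortPoints(np.array([[uv]],float),np.array(d["camera_matrix"]),np.array(d["dist_coeffs"])).ravel()
    T=np.array(d["camera_from_world"]); R=T[:3,:3]; o=-R.T@T[:3,3]; v=R.T@np.array([p[0],p[1],1]); return o,v/np.linalg.norm(v)
def plane(d,uv,z):
    o,v=ray(d,uv); return o+v*(z-o[2])/v[2]
def tri(d1,a,d2,b):
    o1,v1=ray(d1,a);o2,v2=ray(d2,b)
    s=np.linalg.lstsq(np.c_[v1,-v2],o2-o1,rcond=None)[0]
    p,q=o1+s[0]*v1,o2+s[1]*v2; return (p+q)/2,np.linalg.norm(p-q)
def proj(d,p):
    T=np.array(d["camera_from_world"]); return cv2.projectPoints(np.array(p,float).reshape(-1,1,3),cv2.Rodrigues(T[:3,:3])[0],T[:3,3],np.array(d["camera_matrix"]),np.array(d["dist_coeffs"]))[0].reshape(-1,2)
import pickle
def save(n,f):
    d=cam(n); cv2.imwrite(f"pics/{f}.png",d["image"]); pickle.dump(d,open(f"{f}.pkl","wb")); return d
def load(f): return pickle.load(open(f+".pkl","rb"))
E
python3 - <<'E'
from h import *
for n in ("side","top"):
    d=save(n,n+"0"); o,v=ray(d,(280,210)); print(n,o.round(3),v.round(3))
print(status.get_state())
E
```

```text
side [ 0.325 -0.845  0.503] [ 0.173  0.855 -0.489]
top [ 0.412 -0.121  1.115] [ 0.051 -0.016 -0.999]
{'clock': 0.1, 'joint_pos': array([-1.42363262e+00,  3.13941635e-01,  4.50467681e-02,  1.30357463e+00,
       -2.74566858e-05,  1.43118836e+00]), 'qvel': array([-0.00147823, -0.00274153,  0.00212496, -0.00131675,  0.00170178,
       -0.00068275]), 'tau': array([ 2.37216896e-03, -4.81726813e+01,  2.99242687e+01,  1.27151681e-02,
       -1.60200570e-04,  2.99799055e-06]), 'tcp_pos': array([ 0.16255422, -0.55107059,  0.23846999]), 'orientation': array([-8.36528710e-04,  9.89737503e-01,  1.42894979e-01, -1.68887476e-05]), 'wrist_force': array([ 0.0669497 , -0.57842031,  0.18737394]), 'ft_torque': array([-0.03926938, -0.00580314,  0.00126494]), 'grip_force': 0.0, 'finger_gap': 0.08540104014936378}
```

View pics/side0.png

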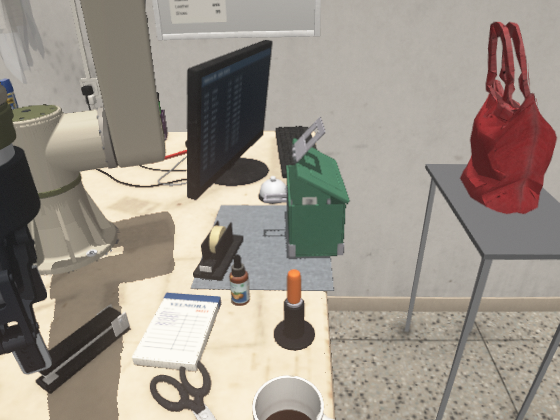

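View pics/top0.png

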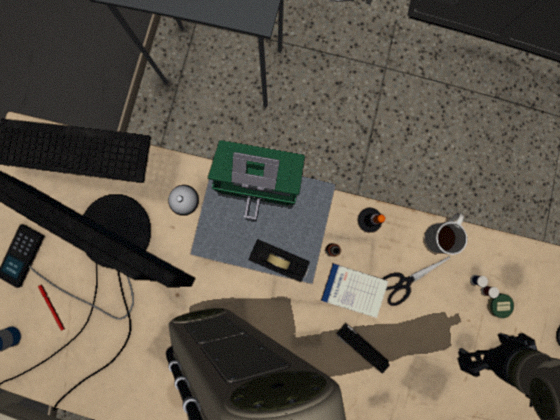

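Side view: box at about (315,210) with the lid partly open and the hasp leaning over it; pin in its stand at (294,300), dropper at (240,283), bell at (272,188). Top view: box (257,172), staple (252,208), stand and pin (372,218), dropper (333,250), bell (183,199). I'll enlarge both around the box.

```bash
python3 - <<'E'
from h import *
a=load("top0")["image"][130:270,170:400]; b=load("side0")["image"][100:360,190:360]
a=cv2.resize(a,None,fx=3.4,fy=3.4,interpolation=cv2.INTER_CUBIC); a=np.clip(a*1.4,0,255).astype(np.uint8); cv2.imwrite("pics/topc.png",a)
b=cv2.resize(b[10:180,:],None,fx=3.5,fy=3.5,interpolation=cv2.INTER_CUBIC); cv2.imwrite("pics/sidec.png",b)
t=load("top0")
for n,uv,z in(("staple end L",(247,219),.094),("stapleR",(257,220),.094),("stand",(370,218),.0),("dropper",(333,250),.1),("bell",(183,199),.058)): print(n,plane(t,uv,z).round(3))
s=load("side0")
print(tri(t,(379,218),s,(294,272)))
# green mask corners
for d in(t,s):
    hsv=cv2.cvtColor(d["image"],cv2.COLOR_BGR2HSV); m=cv2.inRange(hsv,(65,80,20),(90,255,255))
    c=max(cv2.findContours(m,0,2)[0],key=cv2.contourArea); print(cv2.approxPolyDP(c,2.5,True).reshape(-1,2).tolist())
E
```

```text
staple end L [ 0.444 -0.057  0.094]
stapleR [ 0.441 -0.081  0.094]
stand [ 0.441 -0.377  0.   ]
dropper [ 0.364 -0.262  0.1  ]
bell [0.498 0.105 0.058]
(array([ 0.43891271, -0.37017262,  0.12344639]), np.float64(0.0028203075168221287))
[[219, 141], [209, 174], [214, 181], [212, 188], [237, 196], [237, 193], [241, 197], [241, 194], [248, 194], [275, 203], [294, 203], [299, 191], [303, 155]]
[[311, 148], [309, 152], [318, 158], [321, 172], [296, 164], [297, 176], [305, 183], [295, 189], [300, 188], [297, 192], [300, 195], [293, 195], [300, 199], [296, 202], [299, 200], [300, 204], [292, 205], [299, 211], [295, 213], [292, 210], [294, 227], [291, 231], [295, 242], [303, 245], [305, 242], [313, 249], [311, 244], [316, 247], [324, 244], [327, 246], [323, 250], [333, 245], [336, 247], [336, 240], [340, 242], [338, 234], [343, 232], [340, 224], [344, 216], [343, 205], [325, 205], [325, 198], [330, 197], [329, 193], [346, 202], [348, 198], [335, 161]]
```

View pics/topc.png

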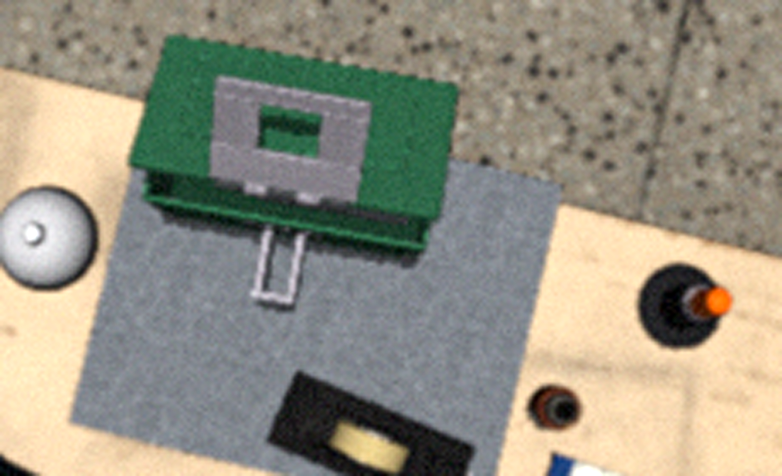

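View pics/sidec.png

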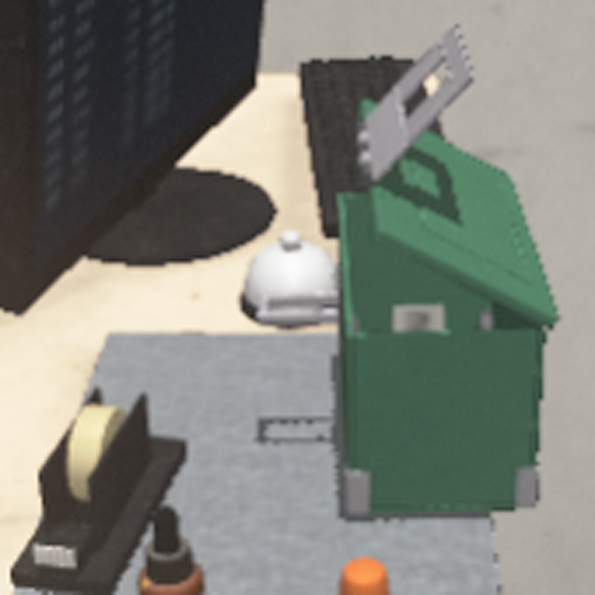

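Crops: staple end bar at top px about (244,218)–(256,220); lid's right front corner at top (299,193) and side (298,176); the hasp stands up, leaning back over the half-open lid.

```bash
python3 - <<'E'
from h import *
t=load("top0");s=load("side0")
T=lambda u,v:(170+u/3.4,130+v/3.4); S=lambda u,v:(190+u/3.5,110+v/3.5)
fr,e=tri(t,T(440,215),s,S(378,234)); print("lid front right",fr.round(4),e)
hr,e=tri(t,T(458,83),s,S(557,318)); print("lid back right",hr.round(4),e)
fl=plane(t,T(132,162),fr[2]); bl=plane(t,T(165,36),hr[2]); print("fl",fl.round(4),"bl",bl.round(4),np.linalg.norm(fl-fr),np.linalg.norm(bl-hr))
for a,b in((fl,fr),(bl,hr)): d=a-b; print("yaw",np.arctan2(-d[0],d[1]))
el,er=plane(t,T(252,302),.094),plane(t,T(292,306),.094); print("staple end",el,er)
d=fl-fr; print("lid ang",np.arctan2(fr[2]-hr[2],np.linalg.norm((fr-hr)[:2])))
# hasp: free end corners and hinge
hf,e=tri(t,T(370,100),s,S(472,78)); print("hasp end right",hf,e)
hh,e=tri(t,T(358,200),s,S(372,182)); print("hasp hinge right",hh,e)
print("pin",plane(t,(379.5,218),.125), "stand",plane(t,T(680,305),.003))
E
```

```text
lid front right [ 0.4947 -0.1792  0.1878] 0.00019220295583714483
lid back right [ 0.5905 -0.1975  0.135 ] 0.00015739247324444243
fl [0.5337 0.0199 0.1878] bl [0.628  0.0044 0.135 ] 0.20286926785778983 0.2053212153950475
yaw -0.19334306274904473
yaw -0.18359982370069977
staple end [ 0.44408248 -0.05006876  0.094     ] [ 0.44061988 -0.07837104  0.094     ]
lid ang 0.49638238650186045
hasp end right [ 0.55894714 -0.13442142  0.25303771] 0.001322309014128147
hasp hinge right [ 0.50478668 -0.12627194  0.19486633] 3.716493830570247e-05
pin [ 0.43745568 -0.37069957  0.125     ] stand [ 0.43678121 -0.37580246  0.003     ]
```

{"op": "apply_moves", "data": {
  "moves": [13.7,15.2,0.6,0,0,-0.475,13.7,15.2,0.6,0,0,-0.475,13.7,15.2,0.6,0,0,-0.475,13.7,15.2,0.6,0,0,-0.475,13.7,15.2,0.6,0,0,-0.475,13.7,15.2,0.6,0,0,-0.475,13.7,15.2,0.6,0,0,-0.475,13.7,15.2,0.6,0,0,-0.475,13.7,15.2,0.6,0,0,-0.475,13.7,15.2,0.6,0,0,-0.475,13.7,15.2,0.6,0,0,-0.475,13.7,15.2,0.6,0,0,-0.475,13.7,15.2,0.6,0,0,-0.475,13.7,15.2,0.6,0,0,-0.475,13.7,15.2,0.6,0,0,-0.475,13.7,15.2,0.6,0,0,-0.475],
  "claw": 0
}}

```text
clock: 1.43
tcp_pos: [0.5045, -0.1718, 0.2539]
orientation: [0.0, 0.996, -0.094, -0.001]
wrist_force: [0.4, -0.6, 0.9]
finger_gap: 0.0
grip_force: 0.0
```

{"op": "apply_moves", "data": {
  "moves": [0,0,-1,0,0,0,0,0,-2,0,0,0,0,0,-2.4,0,0,0,-0.1,0.02,-2.6,0,0,0,-0.2,0.04,-2.9,0,0,0,-0.35,0.06,-3.2,0,0,0,-0.45,0.08,-3.5,0,0,0,-0.55,0.1,-3.8,0,0,0,-0.6,0.12,-4.0,0,0,0,-0.65,0.13,-4.15,0,0,0,-0.65,0.13,-4.25,0,0,0,-0.65,0.13,-4.35,0,0,0,-0.65,0.13,-4.35,0,0,0]
}}

```text
clock: 2.52
tcp_pos: [0.4883, -0.1681, 0.1469]
orientation: [0.0, 0.996, -0.094, -0.0]
wrist_force: [-5.7, 1.5, 12.1]
finger_gap: -0.0002
grip_force: 5.7
```

```bash
python3 - <<'E'
from h import *
s=save("side","side1"); t=save("top","top1")
b=cv2.resize(s["image"][90:270,230:400],None,fx=3.3,fy=3.3,interpolation=cv2.INTER_CUBIC)
cv2.imwrite("pics/s1.png",b)
print(status.get_state()["wrist_force"])
E
```

```text
[-5.13263654  0.58862354 11.91677617]
```

View pics/s1.png

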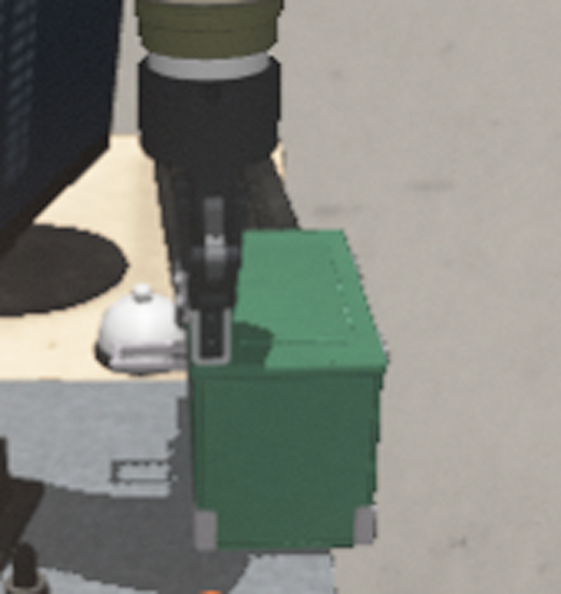

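The lid's edge looks flush with the walls (crop (285,365)) and the force shows the stop. I'll press slightly more, then lift and look at the hasp.

{"op": "apply_moves", "data": {
  "moves": [0,0,-0.08,0,0,0,0,0,-0.12,0,0,0,0,0,-0.12,0,0,0,0,0,-0.12,0,0,0]
}}

```text
clock: 2.95
tcp_pos: [0.4884, -0.1681, 0.1467]
orientation: [0.001, 0.996, -0.094, 0.001]
wrist_force: [-12.5, 3.9, 30.1]
finger_gap: -0.0003
grip_force: 14.9
```

{"op": "apply_moves", "data": {
  "moves": [0,0,1,0,0,0,0,0,2.5,0,0,0,0,-0.5,4,0,0,0,0.5,-2,5,0,0,0,0.5,-2,5,0,0,0,0.5,-2,5,0,0,0]
}}

```text
clock: 3.45
tcp_pos: [0.5031, -0.2204, 0.2693]
orientation: [0.001, 0.995, -0.095, 0.002]
wrist_force: [-0.5, 0.6, -0.5]
finger_gap: 0.0
grip_force: 0.0
```

```bash
python3 - <<'E'
from h import *
s=save("side","side2"); t=save("top","top2")
b=cv2.resize(s["image"][90:270,230:380],None,fx=3,fy=3,interpolation=cv2.INTER_CUBIC)
a=cv2.resize(t["image"][130:230,200:320],None,fx=3,fy=3,interpolation=cv2.INTER_CUBIC)
c=np.zeros((540,450+360,3),np.uint8); c[:,:450]=b; c[:300,450:]=np.clip(a*1.4,0,255)
cv2.imwrite("pics/c2.png",c[:,:800])
E
```

```text
(no output)
```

View pics/c2.png

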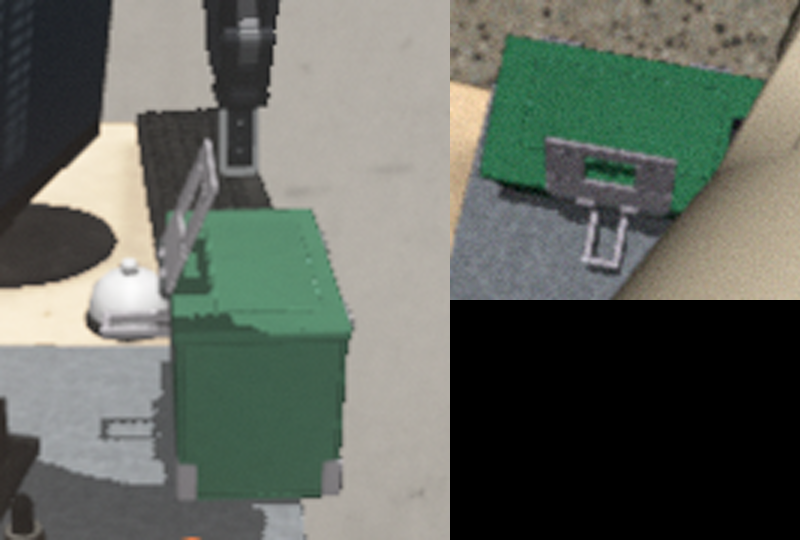

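The lid is shut flush, the hasp leans slightly back over it (end near side (212,145)), and the staple is clear. Next I put the closed fingers behind the hasp's right strip and work out the arc.

{"op": "apply_moves", "data": {
  "moves": [0.8,2,0,0,0,0,1.6,4,0,0,0,0,1.6,4,0,0,0,0,1.6,4,-1,0,0,0,1.6,4,-2,0,0,0,1.6,4,-2.8,0,0,0,1.6,4,-2.8,0,0,0]
}}

```text
clock: 4.13
tcp_pos: [0.5375, -0.1155, 0.1917]
orientation: [-0.002, 0.996, -0.093, -0.005]
wrist_force: [-0.5, 1.6, -1.0]
finger_gap: -0.0
grip_force: 0.0
```

```bash
cat >> h.py <<'E'
P=np.array([.467,-.069]);X=np.array([.982,-.187]);Y=np.array([.187,.982])
def w(x,y): return P+(x*X+y*Y)/1000
def b(p): d=(np.array(p[:2])-P)*1000; return d@X,d@Y
E
python3 - <<'E'
from h import *
p=status.get_state()["tcp_pos"]; print(p,b(p))
W=[(60,195),(35,195),(24,194),(13.6,192),(4,189),(-5.5,183),(-13,176),(-20,167),(-25,157),(-28,148),(-36,137),(-44,128),(-42,119),(-38,110),(-33,102),(-27,94.5),(-19,89),(-10.6,84),(-1,83),(6,83)]
for x,z in W: print(((np.r_[w(x,-37),(z+8)/1000]-p)/.025).round(2).tolist())
E
```

```text
[ 0.53746088 -0.11546233  0.19168635] (np.float64(77.8810398521394), np.float64(-32.44982110729856))
[-0.74, -0.04, 0.45]
[-1.72, 0.14, 0.45]
[-2.15, 0.23, 0.41]
[-2.56, 0.3, 0.33]
[-2.94, 0.38, 0.21]
[-3.31, 0.45, -0.03]
[-3.61, 0.5, -0.31]
[-3.88, 0.55, -0.67]
[-4.08, 0.59, -1.07]
[-4.2, 0.61, -1.43]
[-4.51, 0.67, -1.87]
[-4.82, 0.73, -2.23]
[-4.74, 0.72, -2.59]
[-4.59, 0.69, -2.95]
[-4.39, 0.65, -3.27]
[-4.16, 0.61, -3.57]
[-3.84, 0.55, -3.79]
[-3.51, 0.48, -3.99]
[-3.13, 0.41, -4.03]
[-2.86, 0.36, -4.03]
```

{"op": "apply_moves", "data": {
  "moves": [0,-0.15,0.4,0,0,0,-0.75,0,0.45,0,0,0,-1.2,0.05,0.45,0,0,0,-1.7,0.15,0.45,0,0,0,-2.15,0.25,0.4,0,0,0,-2.55,0.3,0.3,0,0,0,-2.95,0.4,0.2,0,0,0,-3.3,0.45,0,0,0,0,-3.6,0.5,-0.3,0,0,0,-3.9,0.55,-0.65,0,0,0,-3.9,0.55,-0.65,0,0,0]
}}

```text
clock: 5.05
tcp_pos: [0.4427, -0.1043, 0.1822]
orientation: [-0.0, 0.996, -0.094, -0.0]
wrist_force: [-0.9, 0.0, -0.5]
finger_gap: -0.0001
grip_force: 0.0
```

```bash
python3 - <<'E'
from h import *
p=status.get_state()["tcp_pos"]; print(p,b(p),status.get_state()["wrist_force"])
W=[(-25,157),(-28,148),(-36,137),(-44,128),(-42,119),(-38,110),(-33,102),(-27,94.5),(-19,89),(-10.6,84),(-1,83),(6,83)]
for x,z in W: print(((np.r_[w(x,-37),(z+8)/1000]-p)/.025).round(2).tolist())
s=save("side","side3"); cv2.imwrite("pics/s3.png",cv2.resize(s["image"][90:270,230:400],None,fx=3,fy=3))
E
```

```text
[ 0.4426612  -0.10429187  0.18219546] (np.float64(-17.301123387320313), np.float64(-39.20797147899759)) [-0.89255766  0.04793919 -0.54040146]
[-0.29, 0.15, -0.69]
[-0.4, 0.17, -1.05]
[-0.72, 0.23, -1.49]
[-1.03, 0.29, -1.85]
[-0.95, 0.27, -2.21]
[-0.8, 0.24, -2.57]
[-0.6, 0.21, -2.89]
[-0.36, 0.16, -3.19]
[-0.05, 0.1, -3.41]
[0.28, 0.04, -3.61]
[0.66, -0.03, -3.65]
[0.93, -0.09, -3.65]
```

View pics/s3.png

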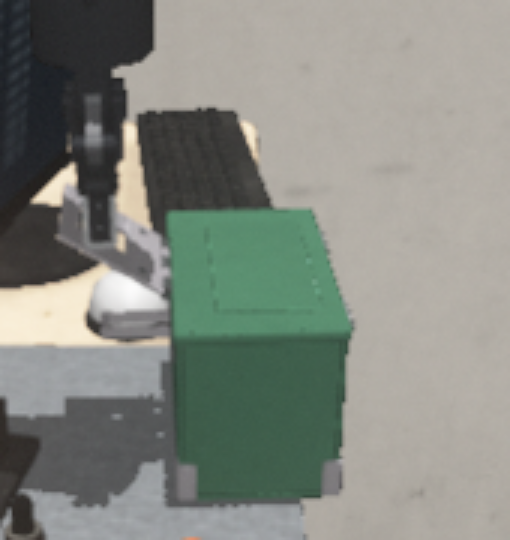

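The hasp now leans forward (end near (70,225)) with the fingertip on its outer face, as planned. I continue the arc.

{"op": "apply_moves", "data": {
  "moves": [-0.3,0.15,-0.65,0,0,0,-0.4,0.15,-1.05,0,0,0,-0.7,0.2,-1.45,0,0,0,-1.0,0.25,-1.85,0,0,0,-0.95,0.25,-2.2,0,0,0,-0.8,0.2,-2.55,0,0,0,-0.6,0.15,-2.9,0,0,0,-0.35,0.1,-3.2,0,0,0,-0.05,0.05,-3.4,0,0,0,0.3,0,-3.6,0,0,0,0.5,-0.05,-3.6,0,0,0,0.65,-0.05,-3.6,0,0,0,0.75,-0.1,-3.6,0,0,0,0.85,-0.1,-3.6,0,0,0,0.95,-0.1,-3.6,0,0,0,0.95,-0.1,-3.6,0,0,0]
}}

```text
clock: 6.43
tcp_pos: [0.468, -0.1071, 0.0916]
orientation: [0.0, 0.996, -0.094, 0.0]
wrist_force: [0.3, -0.2, -0.2]
finger_gap: 0.0
grip_force: 0.0
```

```bash
python3 - <<'E'
from h import *
p=status.get_state()["tcp_pos"]; print(p,b(p),status.get_state()["wrist_force"])
E
```

```text
[ 0.46803614 -0.10712936  0.09155272] (np.float64(8.147675187599134), np.float64(-37.24927209565123)) [ 0.29977579 -0.17532763 -0.24049312]
```

{"op": "apply_moves", "data": {
  "moves": [0.05,-0.01,0,0,0,0,0.1,-0.02,0,0,0,0,0.15,-0.03,0,0,0,0,0.15,-0.03,0,0,0,0]
}}

```text
clock: 6.77
tcp_pos: [0.4688, -0.1071, 0.0908]
orientation: [-0.0, 0.996, -0.094, -0.003]
wrist_force: [-7.3, 1.1, 2.0]
finger_gap: -0.0
grip_force: 0.0
```

{"op": "apply_moves", "data": {
  "moves": [0.05,-0.01,0,0,0,0,0.1,-0.02,0,0,0,0,0.1,-0.02,0,0,0,0]
}}

```text
clock: 7.02
tcp_pos: [0.4688, -0.1069, 0.0901]
orientation: [-0.001, 0.996, -0.094, -0.005]
wrist_force: [-14.1, 0.6, 3.6]
finger_gap: 0.0001
grip_force: 0.0
```

{"op": "apply_moves", "data": {
  "moves": [-1.0,0.2,0,0,0,0,-2.2,0.4,0,0,0,0,-2.5,0.3,1.5,0,0,0,-2.5,0.0,3,0,0,0,-2.2,-1,4.5,0,0,0,-2.0,-2.5,5.5,0,0,0,-1.8,-4,5.5,0,0,0,-1.6,-5.5,5.5,0,0,0,-1.4,-7,5.5,0,0,0,-1.4,-8.5,5.5,0,0,0,-1.4,-10,5.5,0,0,0,-1.4,-10.5,5.5,0,0,0,-1.4,-10.5,5.5,0,0,0,-1.4,-10.5,5.5,0,0,0],
  "claw": 100
}}

```text
clock: 8.18
tcp_pos: [0.4388, -0.3711, 0.2286]
orientation: [-0.0, 0.996, -0.095, 0.0]
wrist_force: [-0.8, 0.7, -0.3]
finger_gap: 0.0853
grip_force: 0.0
```

```bash
python3 - <<'E'
from h import *
d=save("wrist","w4"); s=save("side","side4"); t=save("top","top4")
print(status.get_state()["tcp_pos"])
c=np.zeros((420,800,3),np.uint8); c[:,:560]=d["image"]; c[:360,560:]=cv2.resize(s["image"][150:270,255:335],(240,360))
cv2.imwrite("pics/c4.png",c)
m=cv2.inRange(cv2.cvtColor(d["image"],cv2.COLOR_BGR2HSV),(5,170,90),(18,255,255))
k=max(cv2.findContours(m,0,2)[0],key=cv2.contourArea);print(cv2.boundingRect(k),cv2.contourArea(k), proj(d,[.438,-.371,.13]))
E
```

```text
[ 0.43903955 -0.36932963  0.22909079]
(279, 190, 24, 36) 649.0 [[285.13953625 219.53660195]]
```

View pics/c4.png

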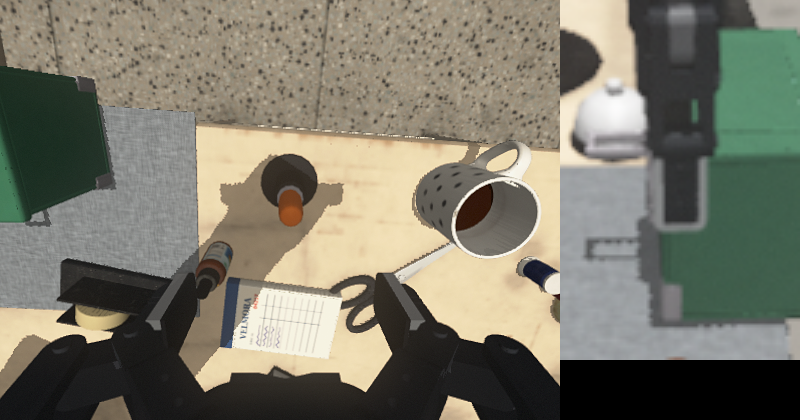

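Wrist view: pin's top end near (291,217), stand foot at (288,180); box, dropper and mug undisturbed. The hasp hangs along the front, with the staple out through it.

```bash
python3 - <<'E'
from h import *
d=load("w4")
print(plane(d,(291,216),.13), plane(d,(290.5,190),.072), plane(d,(289,181),.006))
E
```

```text
[ 0.44006633 -0.37616814  0.13      ] [ 0.44663087 -0.37785221  0.072     ] [ 0.4411634  -0.37602038  0.006     ]
```

{"op": "apply_moves", "data": {
  "moves": [0.08,-0.27,-1,0,0,0,0.08,-0.27,-2.2,0,0,0,0.08,-0.27,-3.4,0,0,0,0.08,-0.27,-4.4,0,0,0,0.08,-0.27,-5,0,0,0,0.08,-0.27,-5.3,0,0,0,0.08,-0.27,-5.3,0,0,0]
}}

```text
clock: 8.92
tcp_pos: [0.4404, -0.3754, 0.0949]
orientation: [-0.001, 0.996, -0.093, -0.001]
wrist_force: [-0.1, 0.7, -0.0]
finger_gap: 0.0855
grip_force: 0.0
```

{"op": "apply_moves", "data": {
  "moves": [0,0,0,0,0,0,0,0,0,0,0,0,0,0,0,0,0,0,0,0,0,0,0,0,0,0,0,0,0,0,0,0,0,0,0,0,0,0,0,0,0,0,0,0,0,0,0,0,0,0,0,0,0,0],
  "claw": 0,
  "newtons": 50
}}

```text
clock: 9.67
tcp_pos: [0.4413, -0.3779, 0.0972]
orientation: [0.0, 0.996, -0.094, 0.001]
wrist_force: [-0.8, 1.6, 6.2]
finger_gap: 0.0203
grip_force: 48.8
```

{"op": "apply_moves", "data": {
  "moves": [0,0,0.5,0,0,0,0,0,1.3,0,0,0,0,0,2.3,0,0,0,0,0,3.5,0,0,0,0,0,4.5,0,0,0,0,0.8,5.5,0,0,0,0.1,2,5.5,0,0,0,0.2,3.4,5.5,0,0,0,0.3,4.8,5.5,0,0,0,0.4,6.2,5.5,0,0,0,0.5,7.6,5.5,0,0,0,0.6,9,5.5,0,0,0,0.8,10.4,5.5,0,0,0,0.9,11.4,5.5,0,0,0,1.0,12,5.5,0,0,0,1.1,12.3,5.5,0,0,0,1.1,12.3,5.5,0,0,0,1.1,12.3,5.5,0,0,0,1.1,12.3,5.5,0,0,0]
}}

```text
clock: 11.25
tcp_pos: [0.4684, -0.071, 0.2336]
orientation: [0.0, 0.996, -0.094, -0.0]
wrist_force: [0.2, -0.2, -1.1]
finger_gap: 0.0202
grip_force: 49.2
```

```bash
python3 - <<'E'
from h import *
d=save("wrist","w5"); s=save("side","side5"); t=save("top","top5")
st=status.get_state(); p=st["tcp_pos"]; print(p,st["orientation"],st["finger_gap"])
c=np.zeros((560,800,3),np.uint8); c[:420,:560]=d["image"]; c[:480,560:]=cv2.resize(s["image"][110:270,250:330],(240,480))
cv2.imwrite("pics/c5.png",c)
print(proj(d,[*w(-25,0),.094]),proj(d,[*w(-25,15),.094]),proj(d,[*w(19,15),.094]),proj(d,[p[0],p[1],p[2]-.028-.061]))
E
```

```text
[ 0.46837168 -0.07110452  0.23369272] [ 1.21052663e-04  9.95492801e-01 -9.48369810e-02 -1.23122334e-04] 0.019969548076309792
[[283.27348439 230.67567565]] [[267.57797228 230.69041593]] [[266.64885043 185.7194497 ]] [[285.09635526 222.75993136]]
```

View pics/c5.png

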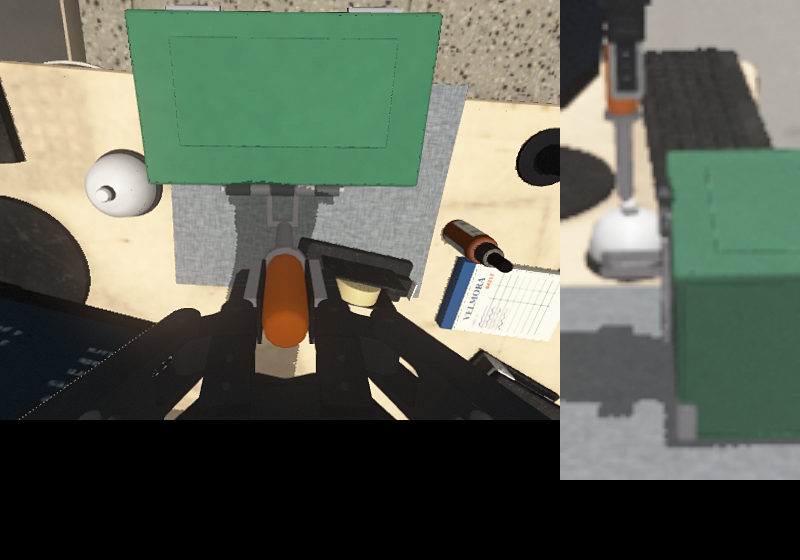

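Wrist view: staple bars at about (269–299, 190–222), pin tip at about (283,225), hasp flat beneath the lid edge. I'll measure bars and tip by edge profile.

```bash
python3 - <<'E'
from h import *
d=load("w5"); g=cv2.cvtColor(d["image"],cv2.COLOR_BGR2GRAY)
for r in (198,206,212,218,223,228,235): print(r,g[r,258:310].tolist())
print(g[185:240,284].tolist())
for u,v in((148,185),(415,185)): print("lid corner",b(plane(d,(u,v),.136)), "expect x~24.5,y +-103")
E
```

```text
198 [96, 92, 90, 90, 92, 92, 94, 94, 98, 104, 108, 110, 112, 108, 93, 89, 96, 94, 98, 98, 95, 93, 93, 94, 99, 98, 97, 95, 95, 96, 95, 94, 96, 100, 92, 97, 109, 110, 112, 108, 102, 94, 92, 92, 91, 87, 91, 94, 93, 91, 91, 93]
206 [97, 96, 95, 91, 95, 95, 97, 99, 98, 101, 109, 110, 111, 110, 92, 88, 92, 89, 87, 91, 94, 95, 92, 89, 89, 90, 91, 92, 92, 92, 90, 90, 90, 87, 87, 99, 109, 109, 110, 108, 96, 94, 97, 92, 90, 89, 87, 83, 85, 91, 89, 90]
212 [88, 85, 85, 86, 91, 89, 88, 90, 92, 102, 109, 110, 110, 106, 93, 92, 97, 92, 94, 96, 95, 92, 90, 89, 90, 93, 96, 98, 96, 95, 95, 91, 89, 86, 92, 103, 108, 108, 108, 107, 96, 91, 96, 96, 92, 91, 89, 85, 85, 85, 83, 88]
218 [87, 88, 93, 91, 86, 87, 89, 90, 90, 99, 108, 107, 109, 108, 94, 84, 83, 83, 83, 85, 90, 92, 91, 87, 87, 87, 88, 88, 89, 87, 87, 86, 87, 84, 92, 106, 108, 108, 110, 107, 90, 86, 96, 95, 94, 96, 96, 91, 90, 86, 87, 89]
223 [92, 94, 94, 92, 86, 87, 89, 90, 86, 97, 107, 109, 108, 108, 107, 107, 107, 108, 108, 106, 99, 83, 78, 79, 82, 85, 85, 84, 84, 84, 86, 97, 106, 108, 108, 108, 108, 108, 108, 104, 91, 88, 93, 91, 89, 92, 95
[... 164 characters left out ...]
4, 92, 91, 92, 90, 88, 89, 92, 93, 92, 90, 93, 96, 98, 96, 88, 86, 89]
235 [92, 94, 93, 89, 92, 92, 93, 96, 94, 89, 89, 92, 98, 100, 98, 95, 98, 89, 78, 77, 79, 80, 80, 81, 83, 85, 85, 84, 84, 86, 84, 84, 81, 78, 82, 94, 95, 93, 94, 96, 97, 98, 99, 96, 95, 96, 99, 97, 93, 95, 94, 92]
[56, 58, 61, 63, 64, 65, 61, 58, 57, 54, 56, 73, 90, 97, 92, 87, 84, 81, 86, 89, 89, 91, 92, 90, 91, 92, 95, 96, 96, 93, 91, 90, 92, 88, 82, 82, 83, 85, 85, 84, 85, 84, 84, 85, 84, 84, 85, 85, 84, 84, 85, 84, 85, 84, 85]
lid corner (np.float64(29.55518576301133), np.float64(103.43238704226272)) expect x~24.5,y +-103
lid corner (np.float64(29.33082218105094), np.float64(-101.51565806149333)) expect x~24.5,y +-103
```

```bash
python3 - <<'E'
from h import *
d=load("w5"); p=np.array([.46837,-.07110,.23369])
e=plane(d,(282.5,226),.094); bl,br=plane(d,(267,215),.094),plane(d,(297.8,215),.094)
print("end",b(e),"bars",b(bl),b(br)); 
print("tip top edge",b(plane(d,(283.7,219.5),.145)),"shank@.16",b(plane(d,(283.8,232),.155)),"tcp",b(p), ray(d,(280,210)))
E
```

```text
end (np.float64(-20.208733908828258), np.float64(0.7200655521866411)) bars (np.float64(-9.154619275583451), np.float64(15.229118466263404)) (np.float64(-9.183836144617882), np.float64(-13.686296209587887))
tip top edge (np.float64(4.522116439650205), np.float64(-0.7412146386043498)) shank@.16 (np.float64(-1.782906949622863), np.float64(-0.8487036081771916)) tcp (np.float64(1.738039999999981), np.float64(-1.8060099999999941)) (array([ 0.54934038, -0.0867895 ,  0.36851404]), array([-0.29793901,  0.07461246, -0.9516645 ]))
```

{"op": "apply_moves", "data": {
  "moves": [0.11,0.04,-0.4,0,0,0,0.11,0.04,-0.9,0,0,0,0.11,0.04,-1.4,0,0,0,0.11,0.04,-1.7,0,0,0,0.11,0.04,-2,0,0,0,0.11,0.04,-2.2,0,0,0,0.11,0.04,-2.4,0,0,0,0.11,0.04,-2.6,0,0,0,0.11,0.04,-2.6,0,0,0]
}}

```text
clock: 12.15
tcp_pos: [0.4708, -0.069, 0.168]
orientation: [-0.0, 0.996, -0.094, -0.001]
wrist_force: [-0.6, 0.1, -1.8]
finger_gap: 0.0199
grip_force: 49.2
```

```bash
python3 - <<'E'
from h import *
d=save("wrist","w6"); s=save("side","side6")
st=status.get_state(); print(st["tcp_pos"],st["wrist_force"],st["finger_gap"])
c=np.zeros((420,800,3),np.uint8); c[:,:400]=cv2.resize(d["image"][160:286,220:340],(400,420)); c[:,400:]=cv2.resize(s["image"][140:245,255:355],(400,420))
cv2.imwrite("pics/c6.png",c)
E
```

```text
[ 0.47118407 -0.06904171  0.16889464] [-0.93257016 -0.77423356 -0.48847538] 0.020157414262574124
```

View pics/c6.png

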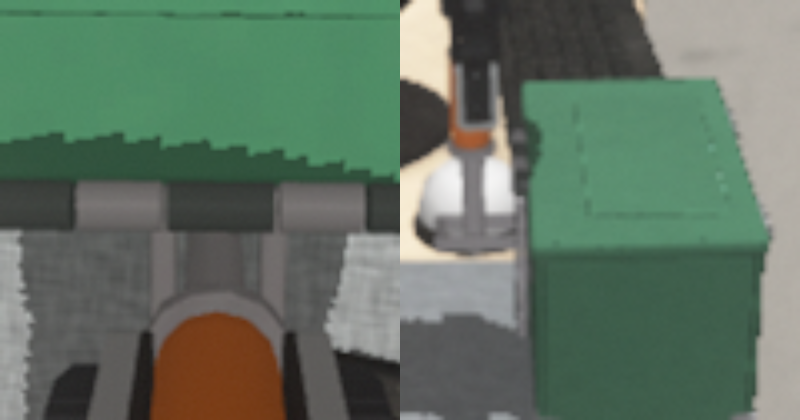

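The shank is centred between the staple bars (187–245 between 172 and 263) with no side force. I lower it the rest of the way.

{"op": "apply_moves", "data": {
  "moves": [0,0,-0.3,0,0,0,0,0,-0.6,0,0,0,0,0,-0.9,0,0,0,0,0,-1.2,0,0,0,0,0,-1.45,0,0,0,0,0,-1.6,0,0,0,0,0,-1.7,0,0,0,0,0,-1.75,0,0,0,0,0,-1.75,0,0,0]
}}

```text
clock: 13.0
tcp_pos: [0.4711, -0.069, 0.1249]
orientation: [0.0, 0.996, -0.094, -0.0]
wrist_force: [-1.3, -0.5, -1.1]
finger_gap: 0.0197
grip_force: 49.2
```

{"op": "apply_moves", "data": {
  "moves": [0,0,-0.05,0,0,0,0,0,-0.1,0,0,0,0,0,-0.1,0,0,0]
}}

```text
clock: 13.25
tcp_pos: [0.4716, -0.0692, 0.1241]
orientation: [0.0, 0.996, -0.094, 0.001]
wrist_force: [-2.0, 0.1, 7.5]
finger_gap: 0.0205
grip_force: 50.2
```

Contact at the expected height. I open the claw partly, then lift straight up.

{"op": "apply_moves", "data": {
  "moves": [0,0,0,0,0,0,0,0,0,0,0,0,0,0,0,0,0,0,0,0,0,0,0,0,0,0,0,0,0,0,0,0,0,0,0,0],
  "claw": 65
}}

```text
clock: 13.75
tcp_pos: [0.4712, -0.069, 0.1225]
orientation: [0.0, 0.996, -0.094, -0.0]
wrist_force: [-0.3, -0.4, 0.3]
finger_gap: 0.0554
grip_force: 0.0
```

{"op": "apply_moves", "data": {
  "moves": [0,0,0.5,0,0,0,0,0,1.2,0,0,0,0,0,2.2,0,0,0,0,0,3.4,0,0,0,0,0,4.6,0,0,0,-1.5,-1.5,5,0,0,0,-2,-3,5,0,0,0,-2,-4.5,5,0,0,0,-2,-6,5,0,0,0,-2,-6,5,0,0,0,-2,-6,5,0,0,0]
}}

```text
clock: 14.67
tcp_pos: [0.4208, -0.2211, 0.2473]
orientation: [-0.0, 0.995, -0.096, -0.0]
wrist_force: [0.2, 0.3, 0.1]
finger_gap: 0.0557
grip_force: 0.0
```

```bash
python3 - <<'E'
from h import *
s=save("side","side7");t=save("top","top7")
c=np.zeros((420,800,3),np.uint8); c[:,:400]=cv2.resize(t["image"][130:256,160:280],(400,420)); c[:,400:]=cv2.resize(s["image"][150:255,255:355],(400,420))
cv2.imwrite("pics/c7.png",c)
for n,d in(("t",t),("s",s)):
    m=cv2.inRange(cv2.cvtColor(d["image"],cv2.COLOR_BGR2HSV),(5,170,70),(18,255,255))
    for k in cv2.findContours(m,0,2)[0]:
        if cv2.contourArea(k)>15: print(n,cv2.boundingRect(k))
for z in(.099,.154): print(proj(t,[*w(2.5,0),z]),proj(s,[*w(2.5,0),z]))
E
```

```text
t (246, 204, 9, 9)
s (269, 171, 9, 24)
[[251.85453025 208.01951261]] [[274.03686565 194.98909967]]
[[250.60030641 206.67104772]] [[273.34360147 171.6185748 ]]
```

View pics/c7.png

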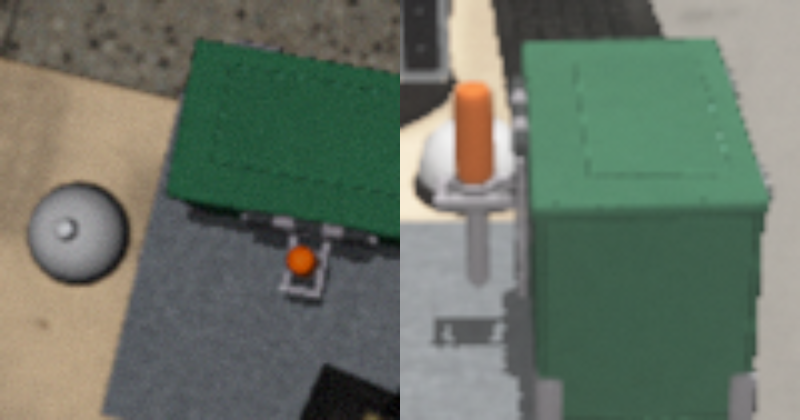

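The pin stands upright in the staple with its collar on the bars (side crop (473,187)) and its shank below. The lid is shut, the hasp is flat, and the bell and dropper haven't moved. I'm handing in.

```bash
python3 -c "
from workcell import job; print(job.hand_in())"
```

```text
the job is handed in; nothing more can be done
None
```

The job is handed in at about 15 s of robot time: lid shut, hasp flat over the staple, and pin seated with its collar on the staple and released, with the bell and dropper bottle left where they were.

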